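# Uncouple a trailer tongue from its test ball and hold it up

## Task

On the hitch test stand, move the flat grip of the safety slide until it stands level with the black index marks on the tongue, so that the latch is free. Then pull the round latch post sideways against its spring, lift the coupler about 70 mm off the ball and finish while still holding it raised and still with the gripper; leave the other things on the bench where they are.

Things in the scene. Friction and masses are not known exactly. Their poses are not given: they have to be found in the camera images.
- stand: Fixed wooden board 410 x 230 x 18 mm on the bench. Origin on the bench surface; x runs along the tongue from the ball end to the pivot end, y across it, z up. In this frame the board spans x -160 to 250 and y -115 to 115 mm, the ball (radius 20 mm) is at x -85, y 0, z 77 mm, and two wooden cheeks (x 150 to 210, y 23 to 35 mm on both sides, top at z 118 mm) carry the tongue's pivot pin.
- tongue (a joint): Tongue angle about its pivot pin (rad): 0 level, coupler seated on the ball; grows as the coupler end rises, to 0.5. The latch post is 265 mm from the pin: a 70 mm lift is 0.267 rad. It falls back if let go; lifting at the post takes 4 to 7 N. With the latch below 14 mm its foot hooks under the ball mount's flange and the tongue rises only 2 mm. Slide and latch ride on the tongue and tilt with it.
- tongue_pivot (a point): Point on the axis of the tongue's pivot pin, on the tongue's centre line, 85 mm above the bench (stand frame x 180 mm). The axis is the stand's y.
- coupler (a point): Centre of the top of the dark steel coupler head that sits over the ball (70 mm long, 60 mm wide; stand x -85 mm, 105 mm above the bench when seated). Behind it runs the tongue, an aluminium tube 40 x 40 mm, top at 105 mm. Two small black index marks stand on the tube's two sides, 6 mm proud of its top, at stand x 65 mm.
- slide (a joint): Position of the safety slide on the tongue (m), 0 to 0.055, growing along the stand's +x (away from the ball). At 0.035 the grip's centre is level with the index marks and the notch in its steel bar faces the latch's lug: the latch is free. More than 7 mm off, the bar stops the latch after 4 mm. Starts between 0 and 0.015, stays where left; moving it takes about 3 N.
- slide_grip (a point): Grip point of the slide's flat black upright grip (24 mm along the tongue, 14 mm across it, top 160 mm above the bench): in its middle, on the tongue's centre line, 140 mm above the bench, 20 mm below the top. Axes are those of the tongue. Under the grip a steel foot reaches to 113 mm above the bench.
- latch (a joint): How far the latch is pulled out (m), 0 (home) to 0.024, growing along the stand's +y, the side where the latch's flat steel jaw hangs down beside the coupler. A spring pushes it home: 4.5 N at 0, 10.5 N at 0.020. The tongue is free from 0.014 on; the latch need not be pulled once the coupler is up, and springs home if let go.
- latch_grip (a point): Grip point of the latch's round steel post (20 mm in diameter, 50 mm tall, top 171 mm above the bench, standing on a cross plate whose top is at 121 mm): on its axis, 148 mm above the bench, 23 mm below its top, over the ball. Axes are those of the tongue. The post pulls along the tongue's +y and carries the whole tongue when lifted.
- wrench: Bystander: steel wrench 160 mm long, lying on the board beside the tongue. Leave it.
- spare_ball: Bystander: spare steel hitch ball, 40 mm wide and 60 mm tall, standing on the board. Leave it.
- grease_jar: Bystander: grey jar, 60 mm wide and 60 mm tall, beside the board. Leave it.
- screwdriver: Bystander: screwdriver 200 mm long lying beside the board. Leave it.
- tape_measure: Bystander: tape measure 68 x 36 x 64 mm beside the board. Leave it.
- oil_bottle: Bystander: white bottle 60 mm wide and 170 mm tall at the left side of the bench. Leave it.
- paint_can: Bystander: tin 80 mm wide and 100 mm tall at the left side of the bench. Leave it.
- hammer: Bystander: hammer 280 mm long lying at the right side of the bench. Leave it.

How it is judged:
By the outcome, as a careful person would: the job done as asked, in the order asked, and still so for the second after the job is handed in, while the arm keeps its last pose, push and grip.
It also fails if it takes over 40 s, if anything falls off the work surface, if the arm or the gripper's body presses on something with over 40 N, if the wrist force passes 120 N, or if a joint passes its speed limit or range.

## Robot

A 6-joint arm with a two-finger parallel gripper is mounted at the origin on the work surface. World frame = base frame: x ahead of the robot, y to its left, z up, the work surface at z = 0. Lengths are in mm, angles in rad, forces in N, time in s.
With the tool pointing down it reaches from about 350 to 725 mm from the base axis. Payload 4.3 kg.
Tool frame: the origin (TCP) lies midway between the tips of the shut fingers; the grasp point (between the pads) lies hold_point_z behind it (hold_point_z is the distance from the TCP to the grasp point, in mm); z points along the fingers, y is the line along which they close (so a half turn about z gives the same grasp; the last joint's range is limited). The gripper opens to 85 mm and grips with 20 to 120 N. Pads are 22 mm wide; open, the fingers measure 114 mm over their backs; the gripper's body (76 mm by 85 mm) begins 54 mm behind the grasp point. The pads swing forward as they close: fully open they stand 13 mm farther back than shut.
Start: joints at [1.101, 0.377, 0.081, 1.274, 0, 1.46], TCP at [202.459, 538.217, 231.329] pointing down, gripper open.
Joint ranges: [-2.72, 2.72], [-0.84, 1.66], [-1.02, 1.22], [-1.77, 2.12], [-1.37, 1.28], [-3.14, 3.14]. Speed limits (rad/s): [2.57, 2.57, 3.14, 3.14, 3.14, 3.14].

## Interface

Orientations are given as a 3x3 rotation matrix whose columns are the frame's x, y, z axes.
In Python, from cell import observe, capture, job_done, hold_point_z gives the robot as it stands.
- The arm moves only by the tool play_rows, never from a script. Its argument "plan" is a list of rows, each an object with "claw": the gripper's target within -1 to 1 (fully open at 1, half-way at 0, shut at -1); "linear": the shift along the tool's x, y, z in mm, a list of three; "delta_rot": the turn, a rotation vector about the tool's x, y, z in degrees, a list of three. A call has 1 to 12 rows; each row is the pose to reach, as a shift and turn from the pose commanded when the call began, along the tool's axes at that moment; what a row does not reach only later rows make up. A row lasts 1/10 s, in which the tool goes at most 50 mm and 8.59 degrees, less where a joint would pass 70% of its speed; a pose out of reach is approached as far as the arm can. A call with a gripper value outside its range is refused whole. The fingers move at their own pace and stop on an object; "grip_force" is the grip in N (left out, the last holds). Time passes only in rows, so rows that repeat a pose let the fingers close. It gives the time, the measured TCP pose, the force, the opening and the grip force at its end, in the units of the state.
- observe(): the state, without advancing time (a new reading comes with each control period).
- capture(name): name is "scene" or "top"; returns a dict with "frame" (384x512x3 uint8, red, green, blue), "fx", "fy", "cx", "cy" (pixels), "dist" ([k1, k2, p1, p2, k3] as OpenCV has them; the pictures are not rectified), "rvec" (rotation vector, rad) and "tvec" (3), from world to camera coordinates, as OpenCV has them. Camera axes: x right, y down, z forward; pixel columns grow to the right and rows downward; lengths in mm; the calibration is good to about 2 mm. A picture is of the moment at which its call begins. There is no depth.
- job_done(): hands the job in; it is judged then, once.
The state is a dict: "time": time; "joints": joint angles; "joint_velocities": joint speeds; "effort": joint torques, N m; "ee_pos": TCP position; "orientation": TCP orientation; "ft_force": force on the tool from outside, world axes, zero at the start; "torque": the same for the moment, N m; "finger_gap": finger opening in mm; "grip_force": force on a finger pad.
Only numpy, scipy, OpenCV 4.12 (cv2) and the standard library are available. Lean on these libraries where they do the work, as an engineer would, in place of code of your own. Each camera call takes 0.05 s, during which the arm holds its last target. There are 200 camera calls.

## Working session

There is one attempt and no reset: what is moved stays moved. The work goes in short steps, Python scripts to look and compute and a tool call to move; the robot and the scene stay as the last step left them, time stands still between calls to the robot, and variables do not carry over. Pictures are saved under pics/ and viewed, at most 10 in all, crops included, and the job is handed in when it is done.

Besides the shell and the picture viewer there is one more tool, called after "Request:" in YAML: its name, and indented under it one key for each argument. play_rows: Moves the arm, as the interface text tells. Its arguments: {"type":"object","properties":{"plan":{"type":"array"},"grip_force":{"type":"number"}},"required":["plan"]}

```bash
mkdir -p pics; cat > h.py <<'E'
import numpy as np,cv2
from cell import observe,capture,job_done,hold_point_z
def snap(cam,name):
    c=capture(cam); cv2.imwrite(f'pics/{name}.png',c['frame'][:,:,::-1])
    np.save(f'pics/{name}.npy',{k:v for k,v in c.items()},allow_pickle=True); return c
def K(c): return np.array([[c['fx'],0,c['cx']],[0,c['fy'],c['cy']],[0,0,1.]])
def load(n): return np.load(f'pics/{n}.npy',allow_pickle=True).item()
def ray(c,uv,z):
    p=cv2.undistortPoints(np.array([[uv]],float),K(c),np.array(c['dist']))[0,0]
    R=cv2.Rodrigues(np.array(c['rvec'],float))[0]; t=np.array(c['tvec'],float).ravel()
    o=-R.T@t; d=R.T@np.array([p[0],p[1],1]); return o+d*(z-o[2])/d[2]
def proj(c,P): return cv2.projectPoints(np.array(P,float).reshape(-1,3),np.array(c['rvec'],float),np.array(c['tvec'],float),K(c),np.array(c['dist']))[0][:,0]
E
python3 - <<'E'
from h import *
print(hold_point_z if not callable(hold_point_z) else hold_point_z()); print(observe())
a=snap('scene','s0');b=snap('top','t0')
for c in(a,b): 
    R=cv2.Rodrigues(np.array(c['rvec'],float))[0]; print(c['fx'],-R.T@np.array(c['tvec']).ravel(),R[2])
im=np.hstack([a['frame'],b['frame']])[:,:,::-1]
for n in 's0','t0': cv2.imwrite(f'pics/{n}b.png',cv2.resize(cv2.imread(f'pics/{n}.png'),(800,600),interpolation=cv2.INTER_CUBIC))
E
```

```text
18.700000000000003
{'time': 0.0, 'joints': array([1.10073801e+00, 3.78058530e-01, 7.96279106e-02, 1.27442654e+00,
       3.66425609e-05, 1.46050864e+00]), 'joint_velocities': array([-0.0014507 ,  0.00052862, -0.00028669, -0.0002679 , -0.00012675,
       -0.00029043]), 'effort': array([-4.30127068e-05, -4.63603735e+01,  2.69876790e+01,  2.08428805e-02,
       -2.59484268e-04, -6.60055221e-06]), 'ee_pos': array([202.10767596, 537.5982879 , 230.36426921]), 'orientation': array([[-9.35977461e-01,  3.52058601e-01, -9.66097232e-04],
       [ 3.52059828e-01,  9.35975728e-01, -1.82071956e-03],
       [ 2.63243579e-04, -2.04427650e-03, -9.99997876e-01]]), 'ft_force': array([ 0.67564826,  0.37489882, -0.37837507]), 'torque': array([0.02229841, 0.04192056, 0.01139417]), 'grip_force': 0.0, 'finger_gap': 85.40803795434032}
428.0442986580853 [1406.2010624   -39.78917503 1512.08064953] [-0.49601905  0.03104559 -0.86775646]
383.27902866265134 [ 505.72496743   19.3123516  1168.22135886] [ 0.1018151   0.0027687  -0.99479949]
```

View pics/s0b.png

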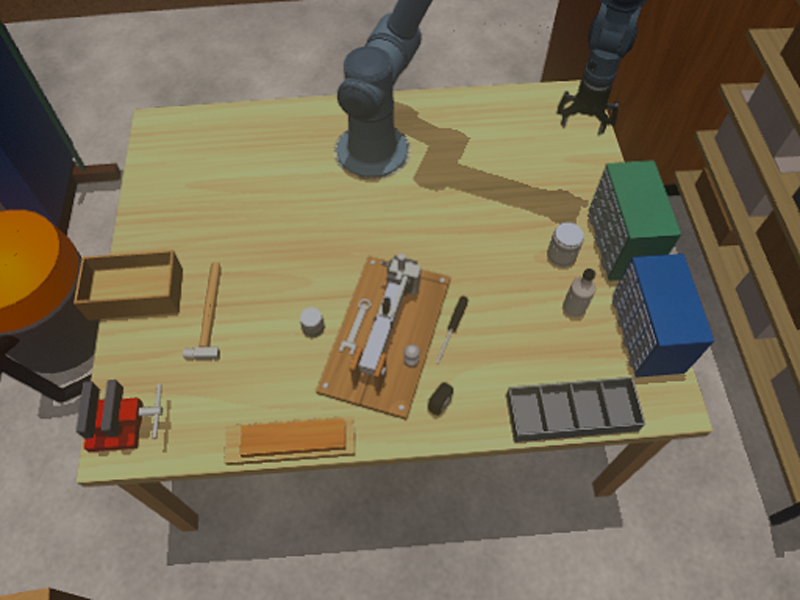

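View pics/t0b.png

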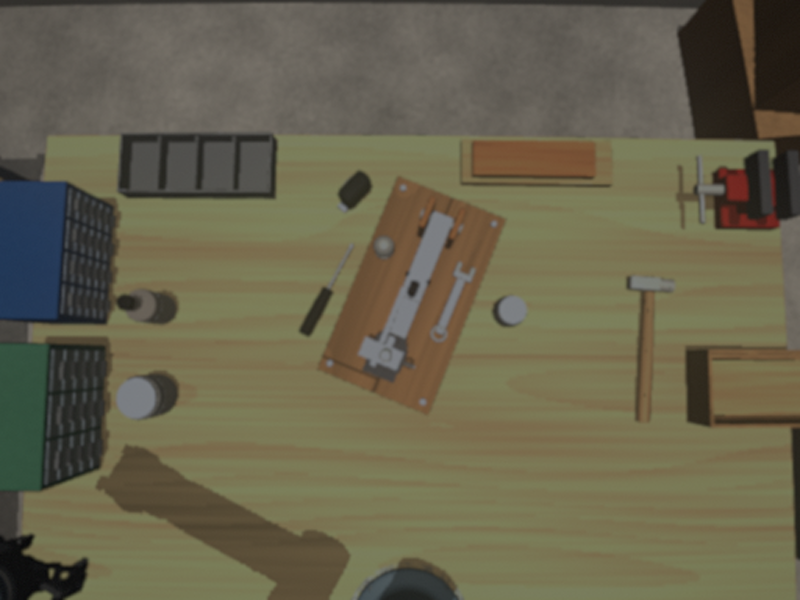

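The board lies in the middle. Its ball end is nearest the robot, and in the top view (800 px) its corners are about (399,178), (505,218), (428,413) and (319,369). The grip is near (413,288), the post near (386,354), and the jaw is on the left (+y). I'll look at enlarged crops next.

```bash
python3 - <<'E'
from h import *
for n,(x,y,w,h) in {'t0':(195,108,140,160),'s0':(195,155,105,115)}.items():
    im=cv2.imread(f'pics/{n}.png')[y:y+h,x:x+w]; s=600/h
    k=5 if n=='s0' else 3.75
    cv2.imwrite(f'pics/{n}c.png',cv2.resize(im,None,fx=k,fy=k,interpolation=cv2.INTER_CUBIC))
E
```

```text
(no output)
```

View pics/t0c.png

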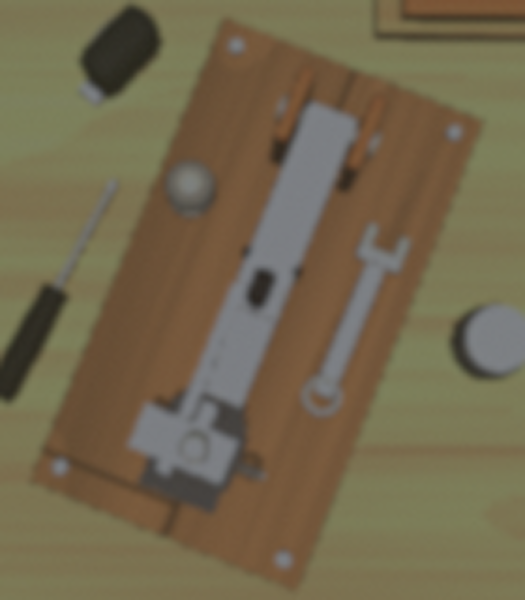

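View pics/s0c.png

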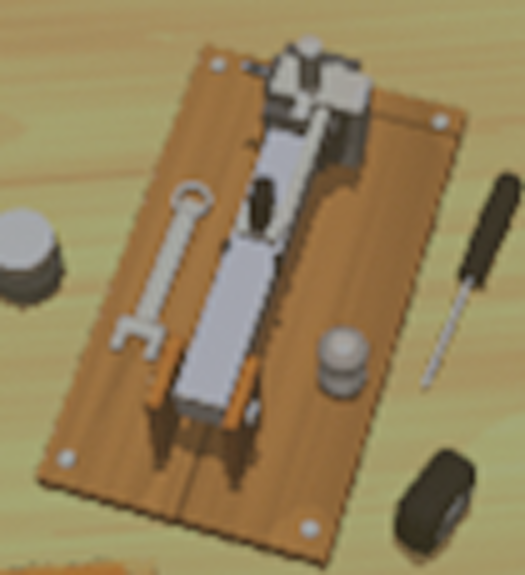

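```bash
cat > fit.py <<'E'
from h import *
from scipy.optimize import least_squares
t=load('t0');s=load('s0')
T=lambda p:np.array(p)/3.75+[195,108]-.37
S=lambda p:np.array(p)/5+[195,155]-.4
C=np.array([[250,115,18],[250,-115,18],[-160,-115,18],[-160,115,18.]])
tp=T([(222,18),(484,122),(297,590),(32,482)]); sp=S([(325,567),(38,482),(205,45),(468,110)])
def W(q,P):
    c,n=np.cos(q[2]),np.sin(q[2]); P=np.atleast_2d(P).astype(float)
    return np.c_[q[0]+c*P[:,0]-n*P[:,1],q[1]+n*P[:,0]+c*P[:,1],P[:,2]]
f=lambda q,a=1,b=1:np.r_[a*(proj(t,W(q,C))-tp).ravel(),b*(proj(s,W(q,C))-sp).ravel()]
for a,b in((1,0),(0,1),(1,1)):
    r=least_squares(lambda q:f(q,a,b),[550,0,-.4]); q=r.x; print(q,np.abs(r.fun).max())
def St(w):
    c,n=np.cos(q[2]),np.sin(q[2]); d=np.array(w[:2])-q[:2]; return [c*d[0]+n*d[1],-n*d[0]+c*d[1]]
if __name__=='__main__':
    print('post',St(ray(t,T((196,446)),171)),St(ray(s,S((310,46)),171)))
    print('marks',St(ray(t,T((245,252)),111)),St(ray(t,T((299,271)),111)))
    print('grip',St(ray(t,T((261,288)),155)),St(ray(s,S((263,183)),160)))
    for P in ((-85,0,148),(-85,0,171),(65,0,140),(35,0,160)):
        w=W(q,P); print(P,w,np.hypot(*w[0,:2]),(proj(t,w)-[195,108])*3.75,(proj(s,w)-[195,155])*5)
    for d in (0,.005,.01,.015):
        w=W(q,[(30+d+i,j,k) for k in(160,113) for i in(-12,12) for j in(-7,7)])
        print(d,((proj(t,w)-[195,108])*3.75).round().tolist(),((proj(s,w)-[195,155])*5).round().tolist()) if d==0 else 0
E
python3 fit.py
```

```text
[ 5.83866909e+02  9.50472981e+00 -3.75926108e-01] 0.6719581794828855
[ 5.91224455e+02  1.20124014e+01 -3.77730046e-01] 0.7483704919505385
[ 5.86265396e+02  1.04133464e+01 -3.76044295e-01] 1.4456747691431246
post [np.float64(-84.42682723783365), np.float64(-1.5487178702851487)] [np.float64(-82.16229078443314), np.float64(3.072755587843652)]
marks [np.float64(61.54346549538951), np.float64(19.985833564116056)] [np.float64(63.3904000253403), np.float64(-22.41836927964983)]
grip [np.float64(36.096969944230025), np.float64(-1.8867442990716814)] [np.float64(35.88410976149216), np.float64(2.3544081625614766)]
(-85, 0, 148) [[507.20480378  41.62909094 148.        ]] 508.91030072693906 [[192.95082441 444.59407626]] [[305.08814359  56.89753727]]
(-85, 0, 171) [[507.20480378  41.62909094 171.        ]] 508.91030072693906 [[192.22303252 444.53894723]] [[305.1629674   40.02594114]]
(65, 0, 140) [[646.72349648 -13.4575171  140.        ]] 646.8634984814539 [[271.61852988 251.0517185 ]] [[246.61755441 226.83337597]]
(35, 0, 160) [[618.81975794  -2.44019549 160.        ]] 618.8245691400185 [[256.72466933 286.26046726]] [[258.28111022 179.20042135]]
0 [[257.0, 312.0], [239.0, 305.0], [270.0, 281.0], [251.0, 273.0], [256.0, 318.0], [238.0, 311.0], [268.0, 288.0], [250.0, 281.0]] [[256.0, 158.0], [274.0, 162.0], [246.0, 185.0], [265.0, 190.0], [257.0, 190.0], [275.0, 194.0], [248.0, 216.0], [265.0, 221.0]]
```

The two views agree to within a few mm. The slide grip is at stand x ≈ 36–38, so the slide has about 27 mm to travel, and the tool is already nearly aligned with the stand. I'll move to a hover over the grip.

Request:
play_rows:
  plan:
    - {"claw": 0.2,"linear": [-581,-359,0],"delta_rot": [0,0,0.9]}
    - {"claw": 0.2,"linear": [-581,-359,0],"delta_rot": [0,0,0.9]}
    - {"claw": 0.2,"linear": [-581,-359,0],"delta_rot": [0,0,0.9]}
    - {"claw": 0.2,"linear": [-581,-359,0],"delta_rot": [0,0,0.9]}
    - {"claw": 0.2,"linear": [-581,-359,0],"delta_rot": [0,0,0.9]}
    - {"claw": 0.2,"linear": [-581,-359,0],"delta_rot": [0,0,0.9]}
    - {"claw": 0.2,"linear": [-581,-359,0],"delta_rot": [0,0,0.9]}
    - {"claw": 0.2,"linear": [-581,-359,0],"delta_rot": [0,0,0.9]}
    - {"claw": 0.2,"linear": [-581,-359,0],"delta_rot": [0,0,0.9]}
    - {"claw": 0.2,"linear": [-581,-359,0],"delta_rot": [0,0,0.9]}
    - {"claw": 0.2,"linear": [-581,-359,0],"delta_rot": [0,0,0.9]}
    - {"claw": 0.2,"linear": [-581,-359,0],"delta_rot": [0,0,0.9]}
  grip_force: 30

```text
time: 1.3
ee_pos: [569.8, 61.4, 230.9]
orientation: [[-0.93, 0.367, -0.001], [0.367, 0.93, 0.0], [0.001, 0.0, -1.0]]
ft_force: [1.1, 0.3, 0.6]
finger_gap: 51.4
grip_force: 0.0
```

Request:
play_rows:
  plan:
    - {"claw": 0.0,"linear": [-71,-42,0],"delta_rot": [0,0,0]}
    - {"claw": 0.0,"linear": [-71,-42,0],"delta_rot": [0,0,0]}
    - {"claw": 0.0,"linear": [-71,-42,0],"delta_rot": [0,0,0]}
    - {"claw": 0.0,"linear": [-71,-42,0],"delta_rot": [0,0,0]}

```text
time: 1.7
ee_pos: [619.5, -2.3, 230.4]
orientation: [[-0.93, 0.368, -0.002], [0.368, 0.93, 0.001], [0.002, 0.0, -1.0]]
ft_force: [0.5, 0.5, -0.0]
finger_gap: 42.6
grip_force: 0.0
```

```bash
python3 - <<'E'
from h import *
from fit import St
o=observe(); print(o['ee_pos'],o['orientation'].round(3).tolist(),St(o['ee_pos']),o['finger_gap'])
a=snap('scene','s1');b=snap('top','t1')
A=cv2.resize(a['frame'][145:270,190:320,::-1],None,fx=3.1,fy=3.1,interpolation=cv2.INTER_CUBIC)
B=cv2.resize(b['frame'][140:250,200:330,::-1],None,fx=3,fy=3,interpolation=cv2.INTER_CUBIC)
h=max(A.shape[0],B.shape[0]); A=cv2.copyMakeBorder(A,0,h-A.shape[0],0,0,0);B=cv2.copyMakeBorder(B,0,h-B.shape[0],0,0,0)
cv2.imwrite('pics/c1.png',np.hstack([A,B]))
print((proj(a,o['ee_pos'])-[190,145])*3.1,(proj(b,o['ee_pos'])-[200,140])*3+[A.shape[1],0])
E
```

```text
[ 5.83866909e+02  9.50472981e+00 -3.75926108e-01] 0.6719581794828855
[ 5.91224455e+02  1.20124014e+01 -3.77730046e-01] 0.7483704919505385
[ 5.86265396e+02  1.04133464e+01 -3.76044295e-01] 1.4456747691431246
[619.50440573  -2.25975262 230.36242318] [[-0.93, 0.368, -0.002], [0.368, 0.93, 0.001], [0.002, 0.0, -1.0]] [np.float64(35.5705411922011), np.float64(0.4192671875352474)] 42.56377349906373
[[174.8165649  111.35597755]] [[595.07458361 122.64578444]]
```

View pics/c1.png

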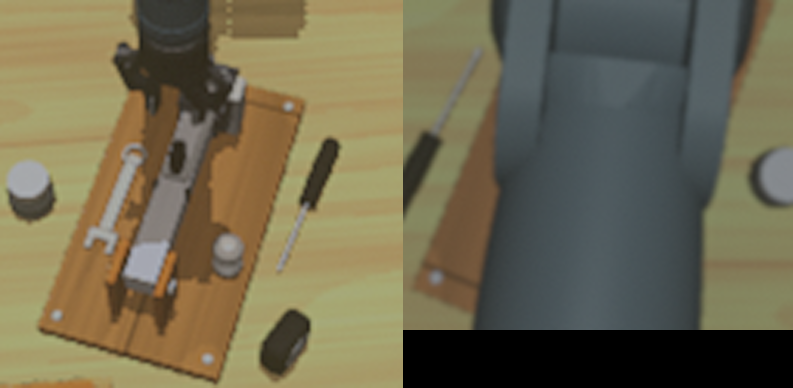

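The scene view shows the gripper just above and behind the slide grip (177,157). The top view is blocked by the arm. I'll descend until the tips are just above the grip top, then look again.

Request:
play_rows:
  plan:
    - {"claw": 0.0,"linear": [0,0,30],"delta_rot": [0,0,0]}
    - {"claw": 0.0,"linear": [0,0,60],"delta_rot": [0,0,0]}
    - {"claw": 0.0,"linear": [0,0,60],"delta_rot": [0,0,0]}

```text
time: 2.1
ee_pos: [615.7, 0.0, 167.2]
orientation: [[-0.931, 0.365, -0.009], [0.365, 0.931, 0.001], [0.008, -0.002, -1.0]]
ft_force: [-1.3, 0.8, -0.7]
finger_gap: 42.4
grip_force: 0.0
```

```bash
python3 - <<'E'
from h import *
o=observe(); print(o['ee_pos'])
a=snap('scene','s2')
cv2.imwrite('pics/c2.png',cv2.resize(a['frame'][155:225,210:290,::-1],None,fx=8,fy=8,interpolation=cv2.INTER_CUBIC))
print((proj(a,o['ee_pos'])-[210,155])*8)
E
```

```text
[6.15682684e+02 4.65082686e-02 1.67241875e+02]
[[297.90892348 272.39164402]]
```

View pics/c2.png

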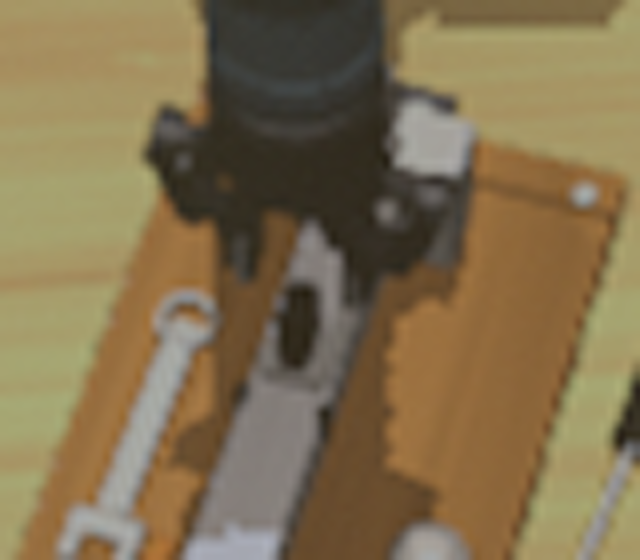

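The tips at (243,278) and (358,300) straddle the grip top at about (298,297), so the tool is aligned to within about 2 mm. I'll descend, close, and check.

Request:
play_rows:
  plan:
    - {"claw": 0.0,"linear": [0,0,0],"delta_rot": [0,0,0]}
    - {"claw": 0.0,"linear": [0,0,25],"delta_rot": [0,0,0]}
    - {"claw": 0.0,"linear": [0,0,47],"delta_rot": [0,0,0]}
    - {"claw": 0.0,"linear": [0,0,47],"delta_rot": [0,0,0]}
    - {"claw": -1,"linear": [0,0,47],"delta_rot": [0,0,0]}
    - {"claw": -1,"linear": [0,0,47],"delta_rot": [0,0,0]}
    - {"claw": -1,"linear": [0,0,47],"delta_rot": [0,0,0]}
    - {"claw": -1,"linear": [0,0,47],"delta_rot": [0,0,0]}
  grip_force: 30

```text
time: 2.95
ee_pos: [620.9, -2.7, 126.7]
orientation: [[-0.93, 0.368, 0.003], [0.368, 0.93, -0.002], [-0.004, -0.0, -1.0]]
ft_force: [-2.8, -3.6, 6.5]
finger_gap: 13.5
grip_force: 34.1
```

Request:
play_rows:
  plan:
    - {"claw": -1,"linear": [-5,0,0],"delta_rot": [0,0,0]}
    - {"claw": -1,"linear": [-10,0,0],"delta_rot": [0,0,0]}
    - {"claw": -1,"linear": [-15,0,0],"delta_rot": [0,0,0]}
    - {"claw": -1,"linear": [-20,0,0],"delta_rot": [0,0,0]}
    - {"claw": -1,"linear": [-24,0,0],"delta_rot": [0,0,0]}
    - {"claw": -1,"linear": [-27,0,0],"delta_rot": [0,0,0]}
    - {"claw": -1,"linear": [-27,0,0],"delta_rot": [0,0,0]}
    - {"claw": -1,"linear": [-27,0,0],"delta_rot": [0,0,0]}

```text
time: 3.75
ee_pos: [646.2, -12.8, 126.7]
orientation: [[-0.93, 0.368, 0.003], [0.368, 0.93, -0.002], [-0.004, -0.001, -1.0]]
ft_force: [-1.9, -4.5, 5.7]
finger_gap: 14.0
grip_force: 34.0
```

```bash
python3 - <<'E'
from h import *
from fit import St
o=observe(); print(o['ee_pos'],St(o['ee_pos']),o['ft_force'],o['finger_gap'])
a=snap('scene','s3')
cv2.imwrite('pics/c3.png',cv2.resize(a['frame'][165:235,205:285,::-1],None,fx=8,fy=8,interpolation=cv2.INTER_CUBIC))
E
```

```text
[ 5.83866909e+02  9.50472981e+00 -3.75926108e-01] 0.6719581794828855
[ 5.91224455e+02  1.20124014e+01 -3.77730046e-01] 0.7483704919505385
[ 5.86265396e+02  1.04133464e+01 -3.76044295e-01] 1.4456747691431246
[646.1990186  -12.84091263 126.67096891] [np.float64(64.28572588372452), np.float64(0.3809076080534055)] [-1.90450356 -4.51259463  5.72918081] 14.012115359357189
```

View pics/c3.png

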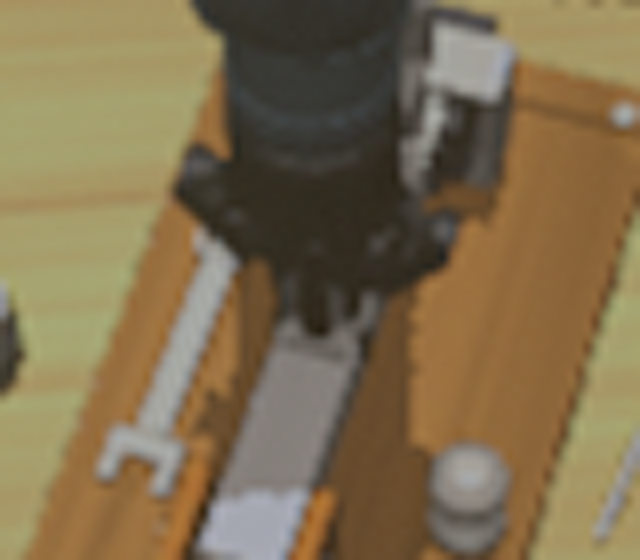

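Request:
play_rows:
  plan:
    - {"claw": 0,"linear": [-27,0,0],"delta_rot": [0,0,0]}
    - {"claw": 0,"linear": [0,0,0],"delta_rot": [0,0,0]}
    - {"claw": 0,"linear": [0,0,0],"delta_rot": [0,0,0]}
    - {"claw": 0,"linear": [0,0,-40],"delta_rot": [0,0,0]}
    - {"claw": 0,"linear": [0,0,-85],"delta_rot": [0,0,0]}
    - {"claw": 0,"linear": [0,0,-85],"delta_rot": [0,0,0]}
    - {"claw": 0,"linear": [45,0,-85],"delta_rot": [0,0,0]}
    - {"claw": 0,"linear": [90,0,-85],"delta_rot": [0,0,0]}
    - {"claw": 0,"linear": [130,0,-85],"delta_rot": [0,0,0]}
    - {"claw": 0,"linear": [148,0,-85],"delta_rot": [0,0,0]}
    - {"claw": 0,"linear": [148,0,-85],"delta_rot": [0,0,0]}
    - {"claw": 0,"linear": [148,0,-85],"delta_rot": [0,0,0]}

```text
time: 5.0
ee_pos: [508.2, 42.6, 210.3]
orientation: [[-0.93, 0.366, 0.003], [0.366, 0.93, 0.0], [-0.003, 0.001, -1.0]]
ft_force: [0.7, 0.2, 0.1]
finger_gap: 42.5
grip_force: 0.0
```

The first row of that call carried a stale −27 shift, so the slide may have been disturbed. I'll check it.

```bash
python3 - <<'E'
from h import *
from fit import *
o=observe(); print(o['ee_pos'],St(o['ee_pos']))
a=snap('scene','s4'); b=snap('top','t4')
A=cv2.resize(a['frame'][150:250,205:285,::-1],None,fx=5,fy=5,interpolation=cv2.INTER_CUBIC)
B=cv2.resize(b['frame'][130:230,220:300,::-1],None,fx=5,fy=5,interpolation=cv2.INTER_CUBIC)
cv2.imwrite('pics/c4.png',np.hstack([A,B]))
E
```

```text
[ 5.83866909e+02  9.50472981e+00 -3.75926108e-01] 0.6719581794828855
[ 5.91224455e+02  1.20124014e+01 -3.77730046e-01] 0.7483704919505385
[ 5.86265396e+02  1.04133464e+01 -3.76044295e-01] 1.4456747691431246
[508.20934334  42.6449886  210.28731382] [np.float64(-84.43873539721801), np.float64(1.3138226026737172)]
```

View pics/c4.png

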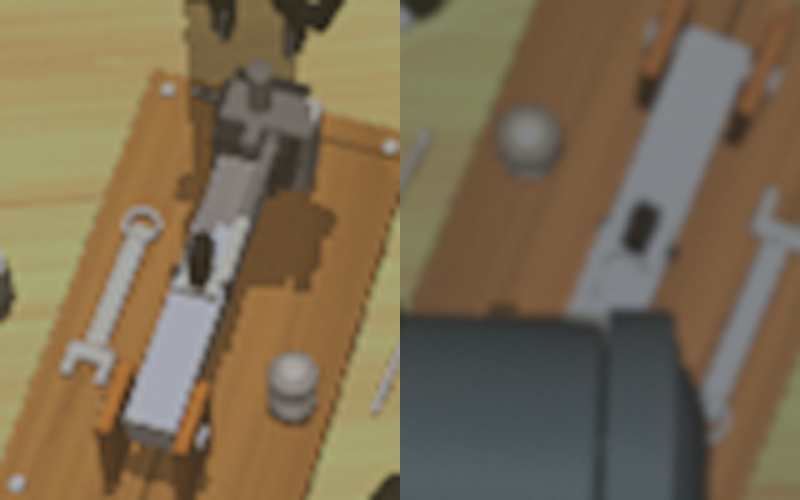

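```bash
python3 - <<'E'
from fit import *
def blob(c,box):
    x,y,w,h=box; g=c['frame'][y:y+h,x:x+w].astype(float).max(2); g=np.clip(110-g,0,70)
    # print small map
    yy,xx=np.mgrid[y:y+h,x:x+w]; return np.array([(g*xx).sum(),(g*yy).sum()])/g.sum(),g
def model(c,sx):
    P=proj(c,W(q,[(sx+i,j,k) for k in(160,113) for i in(-12,12) for j in(-7,7)])).astype(np.float32)
    h=cv2.convexHull(P); m=cv2.moments(h); return np.array([m['m10'],m['m01']])/m['m00']
for n in('t0','t4','s0','s4'):
    c=load(n)
    box={'t0':(260,178,10,15),'t4':(263,169,11,13),'s0':(243,188,9,17),'s4':(241,194,8,16)}[n]
    b,g=blob(c,box); print(n,b); 
    if n=='t4': print(c['frame'][168:190,258:280].max(2))
    r=least_squares(lambda p:model(c,p[0])-b,[50]); print(r.x,r.fun)
print('marks model',proj(t,W(q,[(65,23,108),(65,-23,108)])),proj(s,W(q,[(65,23,108),(65,-23,108)])))
E
```

```text
[ 5.83866909e+02  9.50472981e+00 -3.75926108e-01] 0.6719581794828855
[ 5.91224455e+02  1.20124014e+01 -3.77730046e-01] 0.7483704919505385
[ 5.86265396e+02  1.04133464e+01 -3.76044295e-01] 1.4456747691431246
t0 [263.94380853 184.45542837]
[50.] [ 1.38540281 -4.39091603]
t4 [267.70475515 175.31582683]
[[120 119 120 119 116 115 120 133 137 135 134 135 137 137 136 137 136 136
  138 132 119 113]
 [120 119 121 119 115 116 124 133 132 125 119 123 131 135 137 137 137 137
  136 127 118 112]
 [119 120 120 119 117 120 128 131 121 104  91  96 111 124 132 137 136 137
  134 124 116 113]
 [120 120 119 117 119 125 132 124 102  75  60  65  80 101 121 134 138 137
  131 120 114 113]
 [120 118 116 115 119 129 133 116  83  56  47  48  58  81 111 132 138 136
  126 116 113 114]
 [118 113 107 109 119 132 129 105  71  49  46  46  53  78 112 132 136 131
  119 112 113 114]
 [116 107 102 111 128 134 124  97  62  48  47  47  56  86 117 133 134 124
  117 113 113 114]
 [115 108 110 128 134 133 118  84  56  47  46  48  65  96 123 133 128 121
  116 113 113 114]
 [118 116 123 135 137 128 105  70  51  47  46  53  77 1
[... 835 characters left out ...]
 119 112 110 114 115
  115 117 119 122]
 [133 132 135 136 137 136 137 137 137 137 137 137 130 118 112 113 114 114
  115 117 119 121]
 [130 128 134 136 136 136 137 136 136 137 137 136 124 114 113 113 114 115
  116 119 120 122]
 [130 128 134 136 137 137 137 136 137 138 137 132 117 110 112 114 114 116
  117 120 121 122]
 [132 131 135 138 137 138 138 137 137 138 137 126 114 109 112 114 116 116
  118 120 121 123]]
[50.] [-2.3755438   4.74868552]
s0 [246.74713656 195.71409692]
[50.] [-1.20356556  1.63088224]
s4 [244.51349108 201.41303445]
[50.] [ 1.03007992 -4.0680553 ]
marks model [[259.41086445 173.4368913 ]
 [274.71659653 179.57527348]] [[250.40556523 206.08338361]
 [238.63181326 202.96564585]]
```

```bash
python3 - <<'E'
from fit import *
def model(c,sx):
    P=proj(c,W(q,[(sx+i,j,k) for k in(160,113) for i in(-12,12) for j in(-7,7)])).astype(np.float32)
    m=cv2.moments(cv2.convexHull(P)); return np.array([m['m10'],m['m01']])/m['m00']
X=np.linspace(25,90,261)
for n,b in dict(t0=(263.94,184.46),t4=(267.70,175.32),s0=(246.75,195.71),s4=(244.51,201.41)).items():
    e=[model(load(n),x)-b for x in X]; i=np.argmin([np.hypot(*v) for v in e]); print(n,X[i],e[i])
c=load('s4'); print(c['frame'][196:212,236:256].max(2))
E
```

```text
[ 5.83866909e+02  9.50472981e+00 -3.75926108e-01] 0.6719581794828855
[ 5.91224455e+02  1.20124014e+01 -3.77730046e-01] 0.7483704919505385
[ 5.86265396e+02  1.04133464e+01 -3.76044295e-01] 1.4456747691431246
t0 37.5 [-0.33304799 -0.1460511 ]
t4 64.5 [-0.37823339 -0.17231016]
s0 42.0 [-0.56319989 -0.17236711]
s4 67.25 [-0.36387438 -0.13841643]
[[126 136 163 161 160 136 103 112 103  88 102 136 170 181 179 169 168 150
  104  82]
 [118 150 164 160 160 136 112  92  53  54  59 131 173 180 174 166 169 138
   79  92]
 [141 162 162 159 159 133  98  84  57  59  52  82 156 180 169 167 165 128
   81 102]
 [157 162 161 158 159 133  86  67  58  59  52  81 156 178 166 168 150 102
   87 104]
 [158 161 160 158 158 140  96  63  60  58  52  81 157 177 165 169 137  79
   93 107]
 [161 161 159 158 157 137  88  53  56  55  48  97 159 170 167 165 129  80
  101 108]
 [162 160 160 146 139 135  95  50  54  55  48 112 158 168 167 151 104  89
  107 106]
 [162 160 155 113  94 131 110  49  54  53  50 102 153 169 170 139  79  94
  108 106]
 [160 159 144  97  91 144 123  48  53  53  59 119 160 169 167 129  80  99
  107 106]
 [159 159 144 112 136 170 138  50  52  50  68 144 167 162 147 104  90 105
  106 106]
 [158 159 142 139 166 175 139  64  50  49 111 159 153 125  99  75  94 107
  104 103]
 [159 157 146 142 146 145 137 107  88  88 144 174 159 114  60  74 100 105
  120 135]
 [157 156 157 149 143 131 131 120 101 104 141 157 160 138  65  84 105 102
  137 161]
 [157 147 155 176 181 175 158 145 141 133 128 120 141 132  60  87 107 119
  147 159]
 [157 136 150 182 179 179 180 180 181 175 155 145 151 125  78  96 104 137
  158 159]
 [156 145 159 180 178 177 177 178 178 178 180 184 151  90  91 105 101 135
  159 157]]
```

Top and scene both place the grip within about 1–2 mm of the marks, so the slide is set. Next I'll descend onto the post and grip it.

Request:
play_rows:
  plan:
    - {"claw": 0,"linear": [0,-1,30],"delta_rot": [0,0,0]}
    - {"claw": 0,"linear": [0,-1,60],"delta_rot": [0,0,0]}
    - {"claw": 0,"linear": [0,-1,78],"delta_rot": [0,0,0]}
    - {"claw": 0,"linear": [0,-1,78],"delta_rot": [0,0,0]}
    - {"claw": 0,"linear": [0,-1,78],"delta_rot": [0,0,0]}
    - {"claw": -1,"linear": [0,-1,78],"delta_rot": [0,0,0]}
    - {"claw": -1,"linear": [0,-1,78],"delta_rot": [0,0,0]}
    - {"claw": -1,"linear": [0,-1,78],"delta_rot": [0,0,0]}
    - {"claw": -1,"linear": [0,-1,78],"delta_rot": [0,0,0]}
  grip_force: 70

```text
time: 6.0
ee_pos: [508.6, 42.0, 132.8]
orientation: [[-0.93, 0.367, 0.004], [0.367, 0.93, 0.001], [-0.004, 0.002, -1.0]]
ft_force: [2.1, 2.8, 5.5]
finger_gap: 18.6
grip_force: 68.2
```

Request:
play_rows:
  plan:
    - {"claw": -1,"linear": [0,4,0],"delta_rot": [0,0,0]}
    - {"claw": -1,"linear": [0,8,0],"delta_rot": [0,0,0]}
    - {"claw": -1,"linear": [0,12,0],"delta_rot": [0,0,0]}
    - {"claw": -1,"linear": [0,16,0],"delta_rot": [0,0,0]}
    - {"claw": -1,"linear": [0,19,0],"delta_rot": [0,0,0]}
    - {"claw": -1,"linear": [0,19,0],"delta_rot": [0,0,0]}
    - {"claw": -1,"linear": [0,19,0],"delta_rot": [0,0,0]}

```text
time: 6.7
ee_pos: [514.4, 56.4, 132.8]
orientation: [[-0.93, 0.368, 0.002], [0.368, 0.93, -0.006], [-0.004, -0.005, -1.0]]
ft_force: [-2.1, -9.2, 8.3]
finger_gap: 18.7
grip_force: 68.9
```

Request:
play_rows:
  plan:
    - {"claw": -1,"linear": [0,2,0],"delta_rot": [0,0,0]}
    - {"claw": -1,"linear": [0,4,0],"delta_rot": [0,0,0]}
    - {"claw": -1,"linear": [0,4,0],"delta_rot": [0,0,0]}

```text
time: 7.0
ee_pos: [515.8, 59.9, 132.8]
orientation: [[-0.93, 0.368, 0.002], [0.368, 0.93, -0.007], [-0.004, -0.006, -1.0]]
ft_force: [-2.7, -10.6, 9.0]
finger_gap: 18.6
grip_force: 69.0
```

Request:
play_rows:
  plan:
    - {"claw": -1,"linear": [-1,0,-5],"delta_rot": [0,1.1,0]}
    - {"claw": -1,"linear": [-2,0,-11],"delta_rot": [0,2.3,0]}
    - {"claw": -1,"linear": [-5.5,0,-24],"delta_rot": [0,5.2,0]}
    - {"claw": -1,"linear": [-9,0,-36.5],"delta_rot": [0,8,0]}
    - {"claw": -1,"linear": [-14,0,-49],"delta_rot": [0,10.9,0]}
    - {"claw": -1,"linear": [-18.5,0,-60.5],"delta_rot": [0,13.5,0]}
    - {"claw": -1,"linear": [-21,0,-66],"delta_rot": [0,14.8,0]}
    - {"claw": -1,"linear": [-23,0,-70],"delta_rot": [0,15.8,0]}
    - {"claw": -1,"linear": [-23,0,-70],"delta_rot": [0,15.8,0]}
    - {"claw": -1,"linear": [-23,0,-70],"delta_rot": [0,15.8,0]}
    - {"claw": -1,"linear": [-23,0,-70],"delta_rot": [0,15.8,0]}

```text
time: 8.1
ee_pos: [535.4, 51.2, 200.0]
orientation: [[-0.894, 0.367, -0.257], [0.355, 0.93, 0.094], [0.274, -0.008, -0.962]]
ft_force: [-4.1, -9.9, -4.6]
finger_gap: 18.4
grip_force: 70.0
```

```bash
python3 - <<'E'
from h import *
o=observe(); print(o['ee_pos'],o['orientation'].round(3).tolist(),o['ft_force'],o['finger_gap'],np.abs(o['joint_velocities']).max())
a=snap('scene','s5')
cv2.imwrite('pics/c5.png',cv2.resize(a['frame'][145:245,200:310,::-1],None,fx=6,fy=6,interpolation=cv2.INTER_CUBIC))
E
```

```text
[535.36635292  51.2409184  199.97903582] [[-0.894, 0.367, -0.257], [0.355, 0.93, 0.094], [0.274, -0.008, -0.962]] [-4.11112047 -9.94867356 -4.56106416] 18.435324410740563 0.002762672926113007
```

View pics/c5.png

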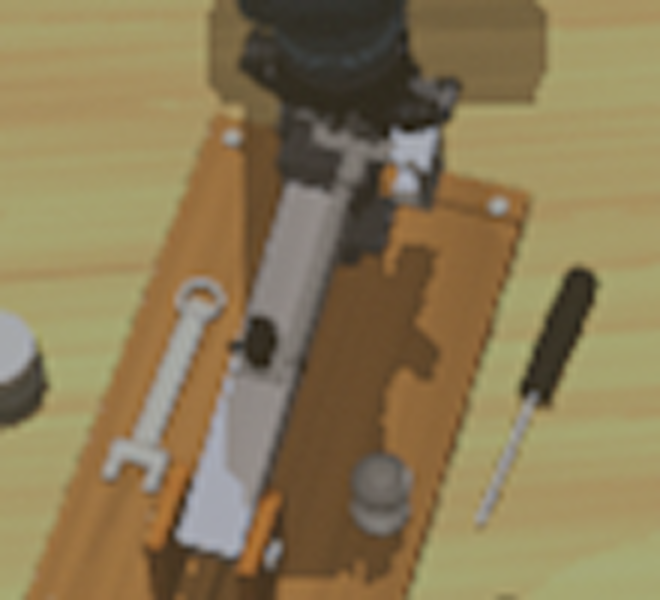

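The picture shows the coupler raised, with clear shadow under the tongue, the latch still pulled out and the bystanders unmoved. The TCP rise corresponds to a lift of about 69 mm, the tilt matches it, and the arm is still.

```bash
python3 -c "
from cell import job_done; print(job_done())"
```

```text
the job is handed in; nothing more can be done
None
```

I set the slide level with the index marks (within about 2 mm by camera), pulled the latch about 19 mm, and handed the job in with the gripper holding the coupler still, about 69 mm off the ball; no verdict came back.

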